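Sort the vials and the column after a chromatography run

ROBOT

A 6-joint arm with a two-finger parallel gripper is mounted at the origin on the work surface. World frame = base frame: x ahead of the robot, y to its left, z up, the work surface at z = 0. Lengths are in mm, angles in rad, forces in N, time in s.
With the tool pointing down it reaches from about 300 to 875 mm from the base axis. Payload 6.4 kg.
Tool frame: the origin (TCP) lies midway between the tips of the shut fingers; the grasp point (between the pads) lies 19 mm behind it (robot.pinch_z is the distance from the TCP to the grasp point, in mm); z points along the fingers, y is the line along which they close (so a half turn about z gives the same grasp; the last joint's range is limited). The gripper opens to 85 mm and grips with 20 to 120 N. Pads are 22 mm wide; open, the fingers measure 114 mm over their backs; the gripper's body (76 mm by 85 mm) begins 54 mm behind the grasp point. The pads swing forward as they close: fully open they stand 13 mm farther back than shut.
Start: joints at [-1.326, 0.181, 1.607, -0, 1.354, -0.206], TCP at [250.537, -517.564, 231.288] pointing down, gripper open.
Joint ranges: [-2.99, 2.99], [-0.89, 2.07], [0.3, 2.58], [-1.14, 4.28], [0, 2.63], [-3.12, 3.12]. Speed limits (rad/s): [2.57, 2.57, 3.01, 3.14, 3.14, 3.14].

INTERFACE

Orientations are given as a unit quaternion [w, x, y, z].
In Python, from plant import robot gives the robot as it stands. The module is installed in compiled form; this text tells all that it offers.
- The arm moves only by the shell command python3 -m crank 'ROWS' [FORCE]. ROWS is JSON, a list of rows, each a list of 3 entries, a list of its own where there are three numbers: the turn, a rotation vector about the tool's x, y, z in rad, then the shift along the tool's x, y, z in cm, then the finger opening in cm, from 0 to 8.54. In form: [[[wx, wy, wz], [tx, ty, tz], fingers], ...]. A call has 1 to 12 rows; each row is the pose to reach, as a shift and turn from the pose commanded when the call began, along the tool's axes at that moment; what a row does not reach only later rows make up. A row lasts 1/8 s, in which the tool goes at most 62.5 mm and 10.7 degrees, less where a joint would pass 70% of its speed; a pose out of reach is approached as far as the arm can. A call with a gripper value outside its range is refused whole. The fingers move at their own pace and stop on an object; FORCE is the grip in N (left out, the last holds). Time passes only in rows, so rows that repeat a pose let the fingers close. It gives the time, the measured TCP pose, the force, the opening and the grip force at its end, in the units of the state.
- robot.observe(): the state, without advancing time (a new reading comes with each control period).
- robot.camera(name): name is "side" or "top" or "wrist"; returns the picture (400x640x3 uint8, red, green, blue); there is no depth.
- robot.camera_params(name): a dict with "fx", "fy", "cx", "cy" (pixels), "k1" (the pictures are not rectified: a ray, as slopes to the right and down, at radius r is drawn at 1 + k1 r^2 times it, then the intrinsics apply), "eye" and "attitude" of the camera in the world; the wrist camera has in their place "mount" (4x4, takes a point from camera to tool coordinates, whose origin is the TCP and whose axes are the flange's). Camera axes: x right, y up, looking along -z (the intrinsics and any distortion apply to the point x, -y, -z); pixel columns grow to the right and rows downward; lengths in mm; the calibration is good to about 2 mm. A picture is of the moment at which its call begins: read the wrist's pose just before it. camera_params takes no time and is no camera call.
- robot.sign_off(): hands the job in; it is judged then, once.
The state is a dict: "clock": time; "joint_pos": joint angles; "joint_velocities": joint speeds; "joint_efforts": joint torques, N m; "eef_pos": TCP position; "eef_rot": TCP orientation; "contact_force": force on the tool from outside, world axes, zero at the start; "wrist_torque": the same for the moment, N m; "finger_gap": finger opening in mm; "finger_force": force on a finger pad.
Only numpy, scipy, OpenCV 4.12 (cv2) and the standard library are available. Lean on these libraries where they do the work, as an engineer would, in place of code of your own. Each camera call takes 0.05 s, during which the arm holds its last target. There are 200 camera calls.

TASK

Clear up after the run: stand the two amber vials with blue caps in the blue tray and the two clear vials with green caps in the green tray, one vial upright in each bay, and lay the loose steel column flat in the black tray, lengthwise in the middle channel between the orange ribs. Leave the glass beaker that stands among them where it is.

Things in the scene. Friction and masses are not known exactly. Their poses are not given: they have to be found in the camera images.
- amber_vial_1: sample vial, upright glass cylinder 28 mm in diameter and 54 mm tall with a white paper band and, on top, a blue screw cap 25 mm in diameter from 56 to 72 mm height (the vial is 72 mm tall in all), about 45 g; amber-brown glass. Origin at the centre of its underside, z up along its axis
- amber_vial_2: sample vial, upright glass cylinder 28 mm in diameter and 54 mm tall with a white paper band and, on top, a blue screw cap 25 mm in diameter from 56 to 72 mm height (the vial is 72 mm tall in all), about 45 g; amber-brown glass. Origin at the centre of its underside, z up along its axis
- clear_vial_1: sample vial, upright glass cylinder 28 mm in diameter and 54 mm tall with a white paper band and, on top, a green screw cap 25 mm in diameter from 56 to 72 mm height (the vial is 72 mm tall in all), about 45 g; clear glass. Origin at the centre of its underside, z up along its axis
- clear_vial_2: sample vial, upright glass cylinder 28 mm in diameter and 54 mm tall with a white paper band and, on top, a green screw cap 25 mm in diameter from 56 to 72 mm height (the vial is 72 mm tall in all), about 45 g; clear glass. Origin at the centre of its underside, z up along its axis
- column: steel chromatography column lying on the bench: tube 10 mm in diameter, bare over the middle 60 mm, with a hexagonal nut at each end, 22 mm long, 16 mm across flats, and a tiny red plug in each end (104 mm over the nuts); about 110 g, ends alike. Origin on the tube axis at mid-length (8 mm above what it rests on), x along the tube
- blue_tray: blue plastic tray fixed to the bench, 66 mm (its x) by 120 mm (its y, the long side), 25 mm tall, floor and walls 4 mm; a 4 mm wall across the middle makes two open bays side by side along y, each 58 mm (x) by 54 mm (y) inside, 21 mm deep, centred at x = 0, y = +29 and -29 mm. Origin at the centre of its underside, z up
- green_tray: green plastic tray fixed to the bench, 66 mm (its x) by 120 mm (its y, the long side), 25 mm tall, floor and walls 4 mm; a 4 mm wall across the middle makes two open bays side by side along y, each 58 mm (x) by 54 mm (y) inside, 21 mm deep, centred at x = 0, y = +29 and -29 mm. Origin at the centre of its underside, z up
- black_tray: black tray fixed to the bench, 100 mm (x) by 138 mm (y, long side), 16 mm tall, floor and walls 4 mm. Four orange ribs on its floor (6 mm by 24 mm along y, 12 mm tall, centred at x = +-21, y = +-41 mm) bound a channel 36 mm wide along y for the column's end nuts; no ribs within 29 mm of mid-length, so fingers fit there. Origin at the centre of its underside, z up
- beaker: clear glass beaker, empty, rim 52 mm in diameter, 62 mm tall, standing loose among the things; not to be moved. Origin at the centre of its underside

How it is judged (in metres and radians):
At the end, for the whole second after the job is handed in: Vials stand on the tray floor of matching bays, one each, within 0.12 rad of upright, centre within 17 mm (tray x) and 15 mm (y) of the bay centre. Column on the black tray's floor, centre within 14 mm across and 17 mm along, axis within 0.30 rad of the long side. All at rest (under 0.02 m/s) (((x of amber_vial_1 in the frame of blue_tray between -0.017 and 0.017 m and y of amber_vial_1 in the frame of blue_tray between 0.014 and 0.044 m and x of amber_vial_2 in the frame of blue_tray between -0.017 and 0.017 m and y of amber_vial_2 in the frame of blue_tray between -0.044 and -0.014 m) or (x of amber_vial_1 in the frame of blue_tray between -0.017 and 0.017 m and y of amber_vial_1 in the frame of blue_tray between -0.044 and -0.014 m and x of amber_vial_2 in the frame of blue_tray between -0.017 and 0.017 m and y of amber_vial_2 in the frame of blue_tray between 0.014 and 0.044 m)) and ((x of clear_vial_1 in the frame of green_tray between -0.017 and 0.017 m and y of clear_vial_1 in the frame of green_tray between 0.014 and 0.044 m and x of clear_vial_2 in the frame of green_tray between -0.017 and 0.017 m and y of clear_vial_2 in the frame of green_tray between -0.044 and -0.014 m) or (x of clear_vial_1 in the frame of green_tray between -0.017 and 0.017 m and y of clear_vial_1 in the frame of green_tray between -0.044 and -0.014 m and x of clear_vial_2 in the frame of green_tray between -0.017 and 0.017 m and y of clear_vial_2 in the frame of green_tray between 0.014 and 0.044 m)) and z of each of amber_vial_1, amber_vial_2 in the frame of blue_tray below 0.009 m and angle between each of amber_vial_1, amber_vial_2, clear_vial_1, clear_vial_2's own z axis and vertical below 0.12 rad and linear speed of each of amber_vial_1, amber_vial_2, clear_vial_1, clear_vial_2, column below 0.02 m/s and z of each of clear_vial_1, clear_vial_2 in the frame of green_tray below 0.009 m and x of column in the frame of black_tray between -0.014 and 0.014 m and y of column in the frame of black_tray between -0.017 and 0.017 m and z of column in the frame of black_tray below 0.0165 m and angle between the x axis of column and the y axis of black_tray, either way round below 0.3 rad); the robot touches nothing.
It fails at once if the glass beaker is shifted by more than 20 mm or tipped over (distance of beaker from where it was at the start of the episode above 0.02 m or angle between beaker's own z axis and vertical above 0.4 rad).
It also fails if it takes over 112 s, if anything falls off the work surface, if the arm or the gripper's body presses on something with over 40 N, if the wrist force passes 120 N, or if a joint passes its speed limit or range.

## Working session

There is one attempt and no reset: what is moved stays moved. The work goes in short steps, Python scripts to look and compute and a shell command to move; the robot and the scene stay as the last step left them, time stands still between calls to the robot, and variables do not carry over. Pictures are saved under pics/ and viewed, at most 14 in all, crops included, and the job is handed in when it is done.

```bash
mkdir -p pics; python3 - <<'E'
from plant import robot
import cv2
s=robot.observe()
print(s['clock'],s['joint_pos'],s['eef_pos'],s['eef_rot'],s['finger_gap'],robot.pinch_z)
for n in ('top','side','wrist'):
    cv2.imwrite(f'pics/{n}0.png',robot.camera(n)[:,:,::-1]); print(n,robot.camera_params(n))
E
```

```text
0.0 [-1.32628253e+00  1.81542694e-01  1.60797743e+00 -1.37662640e-05
  1.35381645e+00 -2.06317800e-01] [ 250.40387581 -517.00904044  230.39800822] [-8.71670521e-04  9.74700552e-01  2.23513028e-01 -2.33708559e-05] 85.20718210374962 18.700000000000003
top {'fx': 430.41563870816435, 'fy': 430.41563870816435, 'cx': 325.8771706717545, 'cy': 202.5083030953528, 'k1': -0.03630131204761623, 'eye': array([455.55254693,   2.86516906, 966.66650403]), 'attitude': array([ 0.71459943,  0.01616201, -0.01149821, -0.69925262])}
side {'fx': 482.6266866562933, 'fy': 482.6266866562933, 'cx': 331.31302084083507, 'cy': 210.9408237787471, 'k1': -0.12111165722285698, 'eye': array([412.73011267, 830.67038294, 620.49965826]), 'attitude': array([-0.03949548, -0.0225845 ,  0.47159758,  0.88063941])}
wrist {'fx': 287.82369782006816, 'fy': 287.82369782006816, 'cx': 316.9572647044557, 'cy': 200.70118865012154, 'k1': 0.018097834200708294, 'mount': array([[ 1.25745701e-03,  9.50419474e-01,  3.10968233e-01,
         8.02963211e+01],
       [ 9.99999200e-01, -1.15280751e-03, -5.20327410e-04,
         3.84402571e-01],
       [-1.36042789e-04,  3.10968638e-01, -9.50420164e-01,
        -1.43374408e+02],
       [ 0.00000000e+00,  0.00000000e+00,  0.00000000e+00,
         1.00000000e+00]])}
```

View pics/top0.png

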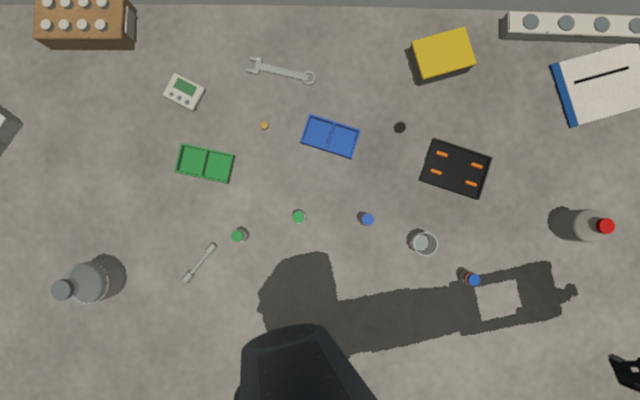

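View pics/side0.png

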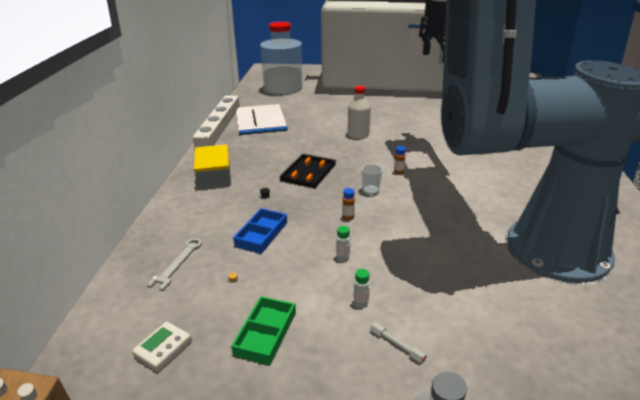

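The side view confirms the layout. In the top view, the green caps are at about (238,235) and (298,216), and the blue caps at (367,219) and (474,280). The beaker is at (424,242) and the column runs (186,280)–(213,246). The trays are at (205,163) green, (330,137) blue and (455,168) black.

```bash
cat > h.py <<'E'
import numpy as np, cv2
from scipy.spatial.transform import Rotation as R
from plant import robot
def rot(q): return R.from_quat(np.r_[q[1:],q[0]])
def cam(n,s=None):
    p=robot.camera_params(n)
    if n!='wrist': return p,np.array(p['eye']),rot(p['attitude']).as_matrix()
    s=s or robot.observe(); T=rot(s['eef_rot']).as_matrix(); M=p['mount']
    return p,np.array(s['eef_pos'])+T@M[:3,3],T@M[:3,:3]
def px2w(c,uv,z):
    p,e,A=c; K=np.array([[p['fx'],0,p['cx']],[0,p['fy'],p['cy']],[0,0,1]])
    n=cv2.undistortPoints(np.float64(uv).reshape(-1,1,2),K,np.array([p['k1'],0,0,0,0.]))[:,0]
    d=np.c_[n[:,0],-n[:,1],-np.ones(len(n))]@A.T
    return e+d*((z-e[2])/d[:,2])[:,None]
def w2px(c,X):
    p,e,A=c; q=(np.atleast_2d(X)-e)@A; x=q[:,0]/-q[:,2]; y=-q[:,1]/-q[:,2]; f=1+p['k1']*(x*x+y*y)
    return np.c_[p['fx']*x*f+p['cx'],p['fy']*y*f+p['cy']]
def mask(im,col):
    h=cv2.cvtColor(im,cv2.COLOR_RGB2HSV)
    lo,hi={'green':((50,120,50),(80,255,255)),'blue':((105,130,60),(125,255,255)),'orange':((5,150,120),(16,255,255))}[col]
    return cv2.inRange(h,lo,hi)
def blobs(im,col,amin=15):
    cs=cv2.findContours(mask(im,col),cv2.RETR_EXTERNAL,cv2.CHAIN_APPROX_NONE)[0]
    return [c for c in cs if cv2.contourArea(c)>amin]
def yaw():  # world direction of tool y (closing line), deg, mod 180
    y=rot(robot.observe()['eef_rot']).as_matrix()[:,1]; return np.degrees(np.arctan2(y[1],y[0]))
def go(x,y,z,a=None):
    """print turn and shift (cm) to TCP x,y,z mm, closing line at a deg (mod 180)"""
    s=robot.observe(); T=rot(s['eef_rot']).as_matrix(); d=T.T@(np.array([x,y,z])-s['eef_pos'])/10
    w=0
    if a is not None:
        da=(a-yaw()+90)%180-90; w=-np.radians(da)
    print('turn z %.3f rad (%.0f deg) shift cm'%(w,np.degrees(w)),d.round(2),'j6 %.2f yaw %.1f'%(s['joint_pos'][5],yaw()))
E
python3 - <<'E'
from h import *
im=cv2.imread('pics/top0.png')[:,:,::-1].copy(); c=cam('top')
for col in('green','blue','orange'):
    for b in blobs(im,col,8):
        r=cv2.minAreaRect(b); big=r[1][0]*r[1][1]>500
        z=25 if big else (16 if col=='orange' else 72)
        m=px2w(c,[r[0]],z)[0]
        print(col,np.round(r[0],1),np.round(r[1],1),m.round(0))
        if big:
            k=px2w(c,cv2.boxPoints(r),z); e=np.roll(k,-1,0)-k
            for v in e[:2]: print('  side',np.linalg.norm(v).round(1),'dir',np.degrees(np.arctan2(v[1],v[0])).round(1))
k=px2w(c,[[186,279],[213,246]],8); print('col',k.mean(0).round(0),np.linalg.norm(k[1]-k[0]),np.degrees(np.arctan2(*(k[1]-k[0])[1::-1])))
k=px2w(c,[[432.5,137],[492,154],[479,199],[419,182]],16);print('black',k.mean(0).round(0),k.round(0))
print('beaker',px2w(c,[[424,242]],62).round(0))
E
```

```text
green [203.5 162.8] [52.7 28. ] [574. 282.  25.]
  side 62.1 dir -10.3
  side 117.8 dir -101.2
blue [473.5 279.5] [11. 11.] [ 337. -300.   72.]
blue [367.5 219. ] [9.2 9.2] [458. -78.  72.]
blue [330.  135.8] [52.8 29.5] [640.   4.  25.]
  side 65.5 dir -16.1
  side 116.7 dir -106.6
blue [563.5  94.7] [65.4  8.2] [ 745. -516.   25.]
  side 18.9 dir -70.8
  side 146.9 dir -162.8
orange [470.6 182.9] [11.7  3.8] [ 543. -310.   16.]
orange [435.6 171.2] [11.4  3.8] [ 567. -232.   16.]
orange [476.5 165.1] [11.7  3.8] [ 583. -323.   16.]
orange [441.4 153.4] [11.7  3.8] [ 607. -245.   16.]
col [353. 288.   8.] 94.97174669668028 -37.98519694331303
black [ 576. -277.   16.] [[ 644. -225.   16.]
 [ 609. -358.   16.]
 [ 508. -330.   16.]
 [ 543. -196.   16.]]
beaker [[ 412. -198.   62.]]
```

Positions are consistent: the tray sides come to about 66×120 and the ribs centre on the tray. Next I get the green cap positions and the first move.

```bash
python3 - <<'E'
from h import *
c=cam('top'); print(px2w(c,[[238.5,235.5],[298.5,216]],72).round(0))
go(337,-300,130,-16)
E
```

```text
[[418. 189.  72.]
 [461.  65.  72.]]
turn z -0.841 rad (-48 deg) shift cm [ 17.25 -15.76  10.08] j6 -0.21 yaw -64.2
```

```bash
python3 -m crank '[[[0,0,-0.84],[17.2,-15.8,10],6.5],[[0,0,-0.84],[17.2,-15.8,10],6.5],[[0,0,-0.84],[17.2,-15.8,10],6.5],[[0,0,-0.84],[17.2,-15.8,10],6.5],[[0,0,-0.84],[17.2,-15.8,10],6.5],[[0,0,-0.84],[17.2,-15.8,10],6.5],[[0,0,-0.84],[17.2,-15.8,10],6.5]]' 40
python3 - <<'E'
from h import *
s=robot.observe(); c=cam('wrist',s); im=robot.camera('wrist'); cv2.imwrite('pics/w1.png',im[:,:,::-1])
for b in blobs(im,'blue'):
    print(cv2.contourArea(b),cv2.minEnclosingCircle(b),px2w(c,[cv2.minEnclosingCircle(b)[0]],72).round(0))
go(337,-300,27,-16)
E
```

```text
clock: 1.02
eef_pos: [336.6, -301.3, 131.7]
eef_rot: [0.001, 0.8, 0.601, -0.0]
contact_force: [0.6, -0.1, 1.4]
finger_gap: 64.7
finger_force: 0.0
707.0 ((318.0, 211.921875), 16.202138900756836) [[ 339. -297.   72.]]
turn z -0.003 rad (-0 deg) shift cm [ 0.16 -0.   10.48] j6 -0.71 yaw -16.2
```

View pics/w1.png

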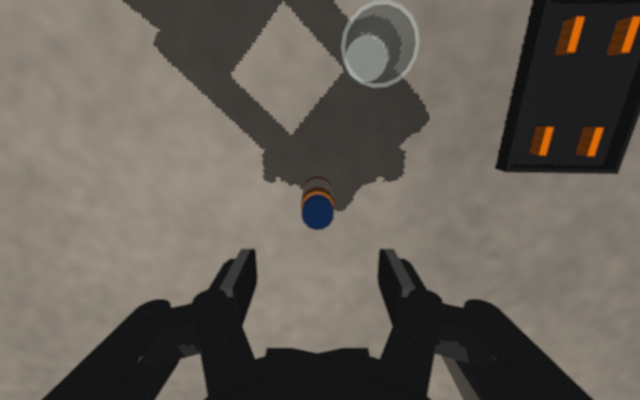

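The wrist view shows the blue cap centred between the fingers at (318,212), with the beaker well clear. I'll descend and grip.

```bash
python3 -m crank '[[[0,0,0],[0.4,0,5],6.5],[[0,0,0],[0.4,0,10.5],6.5],[[0,0,0],[0.4,0,10.5],6.5],[[0,0,0],[0.4,0,10.5],1],[[0,0,0],[0.4,0,10.5],1],[[0,0,0],[0.4,0,10.5],1],[[0,0,0],[0.4,0,10.5],1],[[0,0,0],[0.4,0,10.5],1],[[0,0,0],[0.4,0,4],1]]' 40
python3 - <<'E'
from h import *
o=np.array([640,4]);a=np.radians(-106.5)
for q in(29,-29):
    p=o+q*np.array([np.cos(a),np.sin(a)]);print(p.round(0)); go(*p,75,-16)
E
```

```text
clock: 2.2
eef_pos: [335.5, -293.7, 86.4]
eef_rot: [-0.005, 0.799, 0.601, 0.0]
contact_force: [1.1, -1.1, 0.1]
finger_gap: 26.7
finger_force: 39.6
[632. -24.]
turn z -0.001 rad (-0 deg) shift cm [34.12 21.01  1.2 ] j6 -0.71 yaw -16.1
[648.  32.]
turn z -0.001 rad (-0 deg) shift cm [39.92 21.05  1.24] j6 -0.71 yaw -16.1
```

```bash
python3 -m crank '[[[0,0,0],[0,0,-6],1],[[0,0,0],[1,1,-10],1],[[0,0,0],[34,21,-8],1],[[0,0,0],[34,21,-8],1],[[0,0,0],[34,21,-8],1],[[0,0,0],[34,21,-8],1],[[0,0,0],[34,21,-8],1],[[0,0,0],[34,21,-8],1],[[0,0,0],[34,21,-8],1],[[0,0,0],[34,21,-8],1]]'
python3 - <<'E'
from h import *
s=robot.observe(); c=cam('wrist',s); im=robot.camera('wrist'); cv2.imwrite('pics/w2.png',im[:,:,::-1])
for b in blobs(im,'blue',300):
    r=cv2.minAreaRect(b); k=px2w(c,cv2.boxPoints(r),25); print(k.mean(0).round(0),k.round(0).tolist(),s['eef_pos'])
for b in blobs(im,'green',100): print('g',px2w(c,[cv2.minEnclosingCircle(b)[0]],72))
E
```

```text
clock: 3.45
eef_pos: [633.6, -27.3, 169.6]
eef_rot: [0.0, 0.798, 0.602, 0.0]
contact_force: [-0.5, -0.8, -0.6]
finger_gap: 26.7
finger_force: 39.7
[426. -98.  25.] [[404.0, -94.0, 25.0], [440.0, -75.0, 25.0], [448.0, -101.0, 25.0], [412.0, -121.0, 25.0]] [633.62799576 -27.32974619 169.63869911]
[ 598. -164.   25.] [[547.0, -191.0, 25.0], [586.0, -107.0, 25.0], [646.0, -135.0, 25.0], [612.0, -223.0, 25.0]] [633.62799576 -27.32974619 169.63869911]
[642.   5.  25.] [[627.0, 71.0, 25.0], [689.0, 53.0, 25.0], [661.0, -62.0, 25.0], [591.0, -42.0, 25.0]] [633.62799576 -27.32974619 169.63869911]
g [[465.36372755  68.52709091  72.        ]]
```

View pics/w2.png

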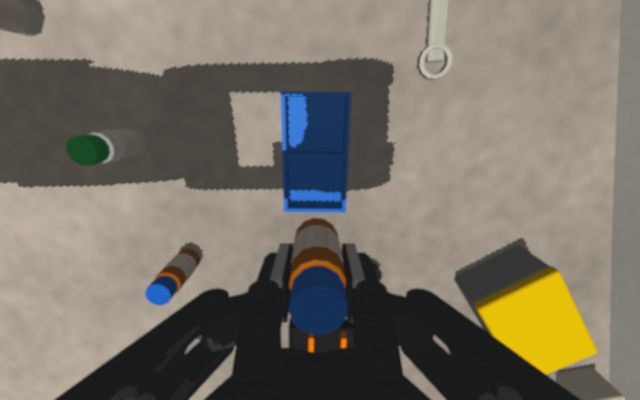

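The tray lies ahead, and its near bay is just in front of and below the held vial (tray at pixels 283–348, 92–211). Its centre re-measures at (641.5,4.5), in agreement. I'll lower into the near bay.

```bash
python3 - <<'E'
from h import *
go(633,-23.5,32,-16)
E
```

```text
turn z -0.000 rad (-0 deg) shift cm [ 0.46 -0.14 13.75] j6 0.05 yaw -16.0
```

```bash
python3 -m crank '[[[0,0,0],[0.4,-0.1,5],1],[[0,0,0],[0.4,-0.1,10],1],[[0,0,0],[0.4,-0.1,12.5],1],[[0,0,0],[0.4,-0.1,13.5],1],[[0,0,0],[0.4,-0.1,13.8],1],[[0,0,0],[0.4,-0.1,13.8],1]]'
python3 - <<'E'
from h import *
print(robot.observe()['eef_pos'])
E
```

```text
clock: 4.25
eef_pos: [634.2, -25.1, 33.1]
eef_rot: [0.001, 0.799, 0.601, 0.001]
contact_force: [-2.0, -0.1, 1.7]
finger_gap: 26.7
finger_force: 40.0
[634.24592851 -25.07424809  33.11577923]
```

```bash
python3 -m crank '[[[0,0,0],[0,0,0.2],1],[[0,0,0],[0,0,0.2],1],[[0,0,0],[0,0,0.2],5],[[0,0,0],[0,0,0.2],5],[[0,0,0],[0,0,0.2],5],[[0,0,0],[0,0,-5],5],[[0,0,0],[0,0,-10],6],[[0,0,0],[-5,0,-12],6],[[0,0,0],[-5,0,-12],6]]'
python3 - <<'E'
from h import *
cv2.imwrite('pics/w3.png',robot.camera('wrist')[:,:,::-1])
go(459,-77,130,-16)
E
```

```text
clock: 5.38
eef_pos: [620.7, -74.8, 153.4]
eef_rot: [0.002, 0.8, 0.6, 0.001]
contact_force: [0.7, 0.0, 0.1]
finger_gap: 59.8
finger_force: 0.0
turn z -0.003 rad (-0 deg) shift cm [ -4.86 -15.36   2.14] j6 -0.02 yaw -16.2
```

View pics/w3.png

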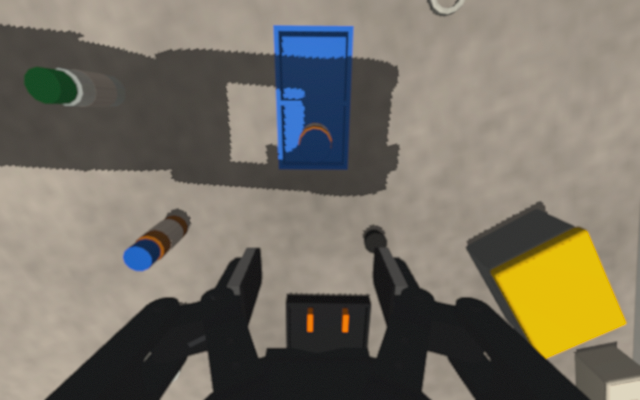

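The vial stands in the near bay (base ring at (316,130)). The second amber cap is at (139,257). I'll go for it.

```bash
python3 -m crank '[[[0,0,0],[-4.9,-15.4,2],6.5],[[0,0,0],[-4.9,-15.4,2],6.5],[[0,0,0],[-4.9,-15.4,2],6.5],[[0,0,0],[-4.9,-15.4,2],6.5],[[0,0,0],[-4.9,-15.4,2],6.5]]'
python3 - <<'E'
from h import *
s=robot.observe(); c=cam('wrist',s); im=robot.camera('wrist')
for b in blobs(im,'blue',200): k=cv2.minEnclosingCircle(b); print(k,px2w(c,[k[0]],72).round(1))
go(459,-77,27,-16)
E
```

```text
clock: 6.05
eef_pos: [459.1, -76.1, 130.8]
eef_rot: [0.0, 0.799, 0.602, 0.0]
contact_force: [1.1, -0.1, -0.4]
finger_gap: 65.0
finger_force: 0.0
((315.5, 215.5), 16.140111923217773) [[459.3 -74.1  72. ]]
((510.5, 58.5), 84.1576919555664) [[606.7  -6.   72. ]]
turn z -0.000 rad (-0 deg) shift cm [-0.08 -0.03 10.4 ] j6 -0.14 yaw -16.0
```

```bash
python3 -m crank '[[[0,0,0],[0.1,0,5],6.5],[[0,0,0],[0.1,0,10.4],6.5],[[0,0,0],[0.1,0,10.4],6.5],[[0,0,0],[0.1,0,10.4],1],[[0,0,0],[0.1,0,10.4],1],[[0,0,0],[0.1,0,10.4],1],[[0,0,0],[0.1,0,10.4],1],[[0,0,0],[0.1,0,10.4],1],[[0,0,0],[0.1,0,4],1],[[0,0,0],[0.1,0,-4],1],[[0,0,0],[0.1,0,-4],1]]' 40
python3 - <<'E'
from h import *
go(649,32,160,-16)
E
```

```text
clock: 7.48
eef_pos: [461.1, -76.4, 176.4]
eef_rot: [0.004, 0.799, 0.602, 0.002]
contact_force: [0.9, -0.3, -0.1]
finger_gap: 26.5
finger_force: 39.7
turn z -0.001 rad (-0 deg) shift cm [15.61 15.05  1.77] j6 -0.14 yaw -16.0
```

```bash
python3 -m crank '[[[0,0,0],[15.6,15,1],1],[[0,0,0],[15.6,15,1],1],[[0,0,0],[15.6,15,1],1],[[0,0,0],[15.6,15,1],1],[[0,0,0],[15.6,15,5],1],[[0,0,0],[15.6,15,8],1],[[0,0,0],[15.6,15,8],1]]'
python3 - <<'E'
from h import *
go(649,32.5,32,-16)
E
```

```text
clock: 8.35
eef_pos: [643.7, 33.5, 88.8]
eef_rot: [-0.002, 0.799, 0.602, -0.002]
contact_force: [0.6, -0.5, -0.7]
finger_gap: 27.0
finger_force: 39.7
turn z -0.001 rad (-0 deg) shift cm [0.06 0.57 5.68] j6 0.15 yaw -16.0
```

```bash
python3 -m crank '[[[0,0,0],[0,0.2,2],1],[[0,0,0],[0,0.2,4.5],1],[[0,0,0],[0,0.2,5],1],[[0,0,0],[0,0.2,5],1]]'; python3 - <<'E'
from h import *
go(649,32.5,32,-16)
E
```

```text
clock: 8.85
eef_pos: [648.1, 32.4, 41.4]
eef_rot: [0.0, 0.799, 0.601, 0.0]
contact_force: [-0.5, -0.0, 0.3]
finger_gap: 26.9
finger_force: 39.7
turn z -0.001 rad (-0 deg) shift cm [0.03 0.09 0.94] j6 0.15 yaw -16.1
```

```bash
python3 -m crank '[[[0,0,0],[0,0,0.7],1],[[0,0,0],[0,0,1],1],[[0,0,0],[0,0,1],1],[[0,0,0],[0,0,1],5],[[0,0,0],[0,0,1],5],[[0,0,0],[0,0,1],5],[[0,0,0],[0,0,-5],5],[[0,0,0],[0,0,-10],6],[[0,0,0],[-5,0,-12],6],[[0,0,0],[-5,0,-12],6]]'
python3 - <<'E'
from h import *
cv2.imwrite('pics/w4.png',robot.camera('wrist')[:,:,::-1])
go(463,67,130,-16)
E
```

```text
clock: 10.1
eef_pos: [634.8, -18.4, 163.4]
eef_rot: [0.002, 0.8, 0.6, 0.001]
contact_force: [0.1, 0.8, -1.3]
finger_gap: 59.7
finger_force: 0.0
turn z -0.003 rad (-0 deg) shift cm [  3.28 -18.78   3.14] j6 0.07 yaw -16.2
```

View pics/w4.png

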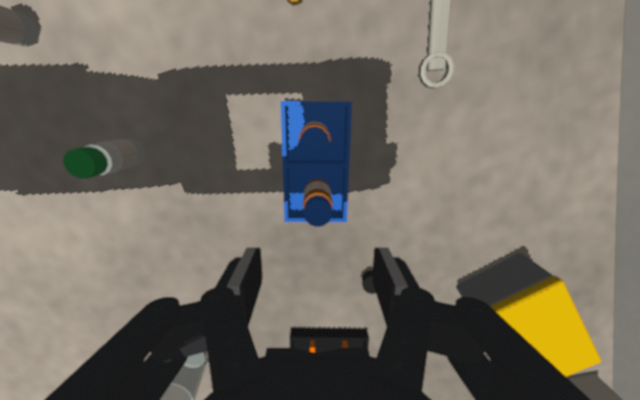

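Both amber vials stand in their bays, at (317,200) and (316,135). Now the first clear vial, cap at (85,162).

```bash
python3 -m crank '[[[0,0,0],[3.3,-18.8,3],6.5],[[0,0,0],[3.3,-18.8,3],6.5],[[0,0,0],[3.3,-18.8,3],6.5],[[0,0,0],[3.3,-18.8,3],6.5],[[0,0,0],[3.3,-18.8,3],6.5],[[0,0,0],[3.3,-18.8,3],6.5]]'
python3 - <<'E'
from h import *
s=robot.observe(); c=cam('wrist',s); im=robot.camera('wrist')
for b in blobs(im,'green',200): k=cv2.minEnclosingCircle(b); print(k,px2w(c,[k[0]],72).round(1))
go(463,67,27,-16)
E
```

```text
clock: 10.9
eef_pos: [464.1, 67.9, 131.3]
eef_rot: [0.001, 0.799, 0.601, 0.001]
contact_force: [0.7, 0.0, -0.3]
finger_gap: 65.2
finger_force: 0.0
((311.0, 215.140625), 16.140724182128906) [[461.1  70.9  72. ]]
((194.0, 56.0), 24.207536697387695) [[420.4 194.5  72. ]]
turn z -0.001 rad (-0 deg) shift cm [-0.1  -0.09 10.43] j6 0.17 yaw -16.1
```

```bash
python3 -m crank '[[[0,0,0],[0.1,-0.3,5],6.5],[[0,0,0],[0.1,-0.3,10.4],6.5],[[0,0,0],[0.1,-0.3,10.4],6.5],[[0,0,0],[0.1,-0.3,10.4],1],[[0,0,0],[0.1,-0.3,10.4],1],[[0,0,0],[0.1,-0.3,10.4],1],[[0,0,0],[0.1,-0.3,10.4],1],[[0,0,0],[0.1,-0.3,10.4],1],[[0,0,0],[0.1,-0.3,4],1],[[0,0,0],[0.1,-0.3,-4],1],[[0,0,0],[0.1,-0.3,-4],1]]' 40
python3 - <<'E'
from h import *
o=np.array([574,282]);a=np.radians(-101)
for q in(29,-29):
    p=o+q*np.array([np.cos(a),np.sin(a)]);print(p.round(0)); go(*p,165,-11)
E
```

```text
clock: 12.32
eef_pos: [462.6, 69.8, 176.5]
eef_rot: [0.003, 0.799, 0.602, 0.004]
contact_force: [0.7, -1.7, -1.1]
finger_gap: 26.8
finger_force: 39.7
[568. 254.]
turn z -0.088 rad (-5 deg) shift cm [20.58  5.1   1.24] j6 0.17 yaw -16.0
[580. 310.]
turn z -0.088 rad (-5 deg) shift cm [26.36  4.59  1.24] j6 0.17 yaw -16.0
```

Near bay first, as with the blue tray.

```bash
python3 -m crank '[[[0,0,-0.088],[20.6,5.1,1],1],[[0,0,-0.088],[20.6,5.1,1],1],[[0,0,-0.088],[20.6,5.1,1],1],[[0,0,-0.088],[20.6,5.1,1],1],[[0,0,-0.088],[20.6,5.1,1],1],[[0,0,-0.088],[20.6,5.1,1],1]]'
python3 - <<'E'
from h import *
s=robot.observe(); c=cam('wrist',s); im=robot.camera('wrist')
for b in blobs(im,'green',1000): r=cv2.minAreaRect(b); k=px2w(c,cv2.boxPoints(r),25); print(k.mean(0).round(0),k.round(0).tolist())
go(568,254,32,-11)
E
```

```text
clock: 13.08
eef_pos: [565.2, 253.3, 161.3]
eef_rot: [0.0, 0.772, 0.636, -0.0]
contact_force: [-0.0, -0.6, -0.6]
finger_gap: 27.1
finger_force: 39.7
[542. 120.  25.] [[518.0, 169.0, 25.0], [581.0, 157.0, 25.0], [567.0, 71.0, 25.0], [499.0, 84.0, 25.0]]
[576. 284.  25.] [[529.0, 233.0, 25.0], [556.0, 348.0, 25.0], [618.0, 336.0, 25.0], [601.0, 220.0, 25.0]]
[744. 333.  25.] [[725.0, 318.0, 25.0], [745.0, 360.0, 25.0], [764.0, 349.0, 25.0], [744.0, 306.0, 25.0]]
turn z -0.001 rad (-0 deg) shift cm [ 0.16  0.25 12.93] j6 0.42 yaw -11.0
```

```bash
python3 -m crank '[[[0,0,0],[0.2,0.3,5],1],[[0,0,0],[0.2,0.3,10],1],[[0,0,0],[0.2,0.3,12],1],[[0,0,0],[0.2,0.3,13],1],[[0,0,0],[0.2,0.3,13],1],[[0,0,0],[0.2,0.3,13],5],[[0,0,0],[0.2,0.3,13],5],[[0,0,0],[0.2,0.3,13],5],[[0,0,0],[0.2,0.3,8],5],[[0,0,0],[0.2,0.3,2],6.5],[[0,0,0],[0.2,0.3,1],6.5]]'
python3 - <<'E'
from h import *
go(418,191,130,-16)
E
```

```text
clock: 14.5
eef_pos: [572.2, 256.1, 156.5]
eef_rot: [0.002, 0.772, 0.636, 0.004]
contact_force: [0.3, 0.6, 0.0]
finger_gap: 65.0
finger_force: 0.0
turn z 0.087 rad (5 deg) shift cm [ -9.34 -13.91   2.49] j6 0.42 yaw -11.0
```

```bash
python3 -m crank '[[[0,0,0],[-9.3,-13.9,0],6.5],[[0,0,0],[-9.3,-13.9,2.4],6.5],[[0,0,0],[-9.3,-13.9,2.4],6.5],[[0,0,0],[-9.3,-13.9,2.4],6.5],[[0,0,0],[-9.3,-13.9,2.4],6.5]]'
python3 - <<'E'
from h import *
s=robot.observe(); c=cam('wrist',s); im=robot.camera('wrist'); cv2.imwrite('pics/w5.png',im[:,:,::-1])
for b in blobs(im,'green',200): k=cv2.minEnclosingCircle(b); print(k,px2w(c,[k[0]],72).round(1))
go(419,192,27,-11)
E
```

```text
clock: 15.12
eef_pos: [415.5, 190.6, 127.0]
eef_rot: [0.0, 0.772, 0.636, 0.001]
contact_force: [0.2, 0.4, -0.2]
finger_gap: 65.3
finger_force: 0.0
((318.3450012207031, 210.5793914794922), 16.633962631225586) [[418.7 197.4  72. ]]
((496.0, 62.5), 85.94921112060547) [[545.5 272.7  72. ]]
turn z -0.000 rad (-0 deg) shift cm [ 0.17  0.23 10.04] j6 0.36 yaw -11.0
```

View pics/w5.png

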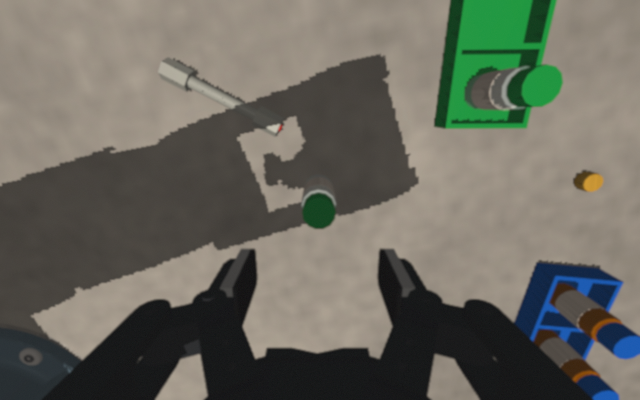

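Clear vial 1 stands in the near green bay and clear vial 2's cap is at (318,210). The column spans (163,70)–(281,129).

```bash
python3 - <<'E'
from h import *
k=px2w(cam('wrist'),[[164,71],[280,129]],8); print(k.round(0),k.mean(0),np.linalg.norm(k[0]-k[1]),np.degrees(np.arctan2(*(k[1]-k[0])[1::-1])))
E
python3 -m crank '[[[0,0,0],[0.4,0.2,5],6.5],[[0,0,0],[0.4,0.2,10],6.5],[[0,0,0],[0.4,0.2,10],6.5],[[0,0,0],[0.4,0.2,10],1],[[0,0,0],[0.4,0.2,10],1],[[0,0,0],[0.4,0.2,10],1],[[0,0,0],[0.4,0.2,10],1],[[0,0,0],[0.4,0.2,10],1],[[0,0,0],[0.4,0.2,4],1],[[0,0,0],[0.4,0.2,-4],1],[[0,0,0],[0.4,0.2,-4],1]]' 40
python3 - <<'E'
from h import *
go(580.5,311.5,160,-11)
E
```

```text
[[313. 320.   8.]
 [396. 256.   8.]] [354.65050682 288.21288968   8.        ] 105.00400843052533 -37.18378495533164
clock: 16.55
eef_pos: [420.3, 194.7, 172.3]
eef_rot: [0.002, 0.772, 0.636, 0.004]
contact_force: [0.6, -0.0, -1.0]
finger_gap: 27.2
finger_force: 39.6
turn z 0.000 rad (0 deg) shift cm [14.52 13.49  1.4 ] j6 0.37 yaw -11.0
```

```bash
python3 -m crank '[[[0,0,0],[14.5,13.5,0],1],[[0,0,0],[14.5,13.5,0],1],[[0,0,0],[14.5,13.5,0],1],[[0,0,0],[14.5,13.5,0],1],[[0,0,0],[14.5,13.5,6],1],[[0,0,0],[14.5,13.5,8],1],[[0,0,0],[14.5,13.5,8],1],[[0,0,0],[14.5,13.5,8],1]]'
python3 - <<'E'
from h import *
go(580.5,311.5,32,-11)
E
```

```text
clock: 17.55
eef_pos: [578.9, 310.9, 89.3]
eef_rot: [0.001, 0.772, 0.636, 0.002]
contact_force: [0.9, -0.3, -0.1]
finger_gap: 26.8
finger_force: 39.6
turn z -0.000 rad (-0 deg) shift cm [0.08 0.13 5.74] j6 0.50 yaw -11.0
```

```bash
python3 -m crank '[[[0,0,0],[0.1,0.1,3],1],[[0,0,0],[0.1,0.1,5],1],[[0,0,0],[0.1,0.1,5.8],1],[[0,0,0],[0.1,0.1,5.8],1],[[0,0,0],[0.1,0.1,5.8],5],[[0,0,0],[0.1,0.1,5.8],5],[[0,0,0],[0.1,0.1,5.8],5],[[0,0,0],[0.1,0.1,0],5],[[0,0,0],[0.1,0.1,-6],5],[[0,0,0],[0.1,0.1,-6],5]]'
python3 - <<'E'
from h import *
go(354,288,80,52.5)
E
```

```text
clock: 18.8
eef_pos: [582.8, 312.8, 153.6]
eef_rot: [0.002, 0.772, 0.636, 0.005]
contact_force: [-0.1, -0.3, -0.2]
finger_gap: 50.1
finger_force: 0.0
turn z -1.108 rad (-63 deg) shift cm [ -6.84 -22.07   7.1 ] j6 0.51 yaw -11.0
```

```bash
python3 -m crank '[[[0,0,-1.1],[-6.8,-22,0],5],[[0,0,-1.1],[-6.8,-22,0],5],[[0,0,-1.1],[-6.8,-22,0],5],[[0,0,-1.1],[-6.8,-22,3],5],[[0,0,-1.1],[-6.8,-22,3],5],[[0,0,-1.1],[-6.8,-22,3],5],[[0,0,-1.1],[-6.8,-22,3],5],[[0,0,-1.1],[-6.8,-22,3],5]]'
python3 - <<'E'
from h import *
cv2.imwrite('pics/w6.png',robot.camera('wrist')[:,:,::-1])
go(354,288,40,52.5)
E
```

```text
clock: 19.8
eef_pos: [349.7, 286.5, 116.4]
eef_rot: [-0.0, 0.327, 0.945, -0.0]
contact_force: [0.2, 0.7, -0.2]
finger_gap: 50.1
finger_force: 0.0
turn z -0.011 rad (-1 deg) shift cm [-0.24  0.38  7.65] j6 -0.48 yaw 51.9
```

View pics/w6.png

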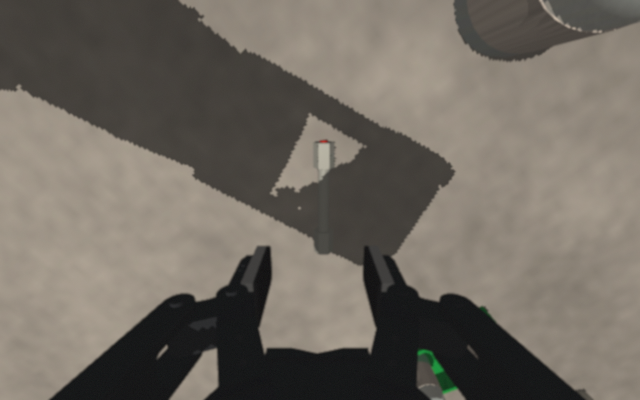

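The column is aligned with the fingers, its ends at (324,142) and (322,253).

```bash
python3 - <<'E'
from h import *
k=px2w(cam('wrist'),[[324,142],[322,253]],8); m=k.mean(0);a=np.degrees(np.arctan2(*(k[1]-k[0])[1::-1])); print(m,np.linalg.norm(k[0]-k[1]),a)
go(m[0],m[1],2,a+90)
E
```

```text
[356.13205906 288.94492281   8.        ] 107.18325722671393 -38.66773730247774
turn z 0.009 rad (1 deg) shift cm [-0.35  0.59 11.45] j6 -0.48 yaw 51.9
```

```bash
python3 -m crank '[[[0,0,0],[-0.3,0.5,5],4],[[0,0,0],[-0.3,0.5,9],4],[[0,0,0],[-0.3,0.5,10.9],4],[[0,0,0],[-0.3,0.5,11.2],4],[[0,0,0],[-0.3,0.5,11.2],4],[[0,0,0],[-0.3,0.5,11.2],0],[[0,0,0],[-0.3,0.5,11.2],0],[[0,0,0],[-0.3,0.5,11.2],0],[[0,0,0],[-0.3,0.5,11.2],0],[[0,0,0],[-0.3,0.5,11.2],0]]' 60
```

```text
clock: 21.1
eef_pos: [356.2, 289.1, 6.0]
eef_rot: [0.001, 0.325, 0.946, 0.001]
contact_force: [-1.2, -1.1, 5.2]
finger_gap: 7.2
finger_force: 58.8
```

The gap reads 7.2 mm on a 10 mm tube. I'll lift a little and check.

```bash
python3 -m crank '[[[0,0,0],[0,0,-4],0],[[0,0,0],[0,0,-9],0],[[0,0,0],[0,0,-9],0],[[0,0,0],[0,0,-9],0]]'
python3 - <<'E'
from h import *
a=robot.camera('side'); w=robot.camera('wrist')
u=w2px(cam('side'),robot.observe()['eef_pos'])[0].astype(int);print(u)
x,y=max(u[0]-80,0),max(u[1]-100,0)
cv2.imwrite('pics/s7.png',np.hstack([cv2.resize(a[y:y+150,x:x+150],(400,400)),w[:,120:520]])[:,:,::-1])
E
```

```text
clock: 21.6
eef_pos: [355.1, 288.6, 94.8]
eef_rot: [0.0, 0.325, 0.946, 0.0]
contact_force: [0.3, 1.3, -1.9]
finger_gap: 7.3
finger_force: 59.0
[402 303]
```

View pics/s7.png

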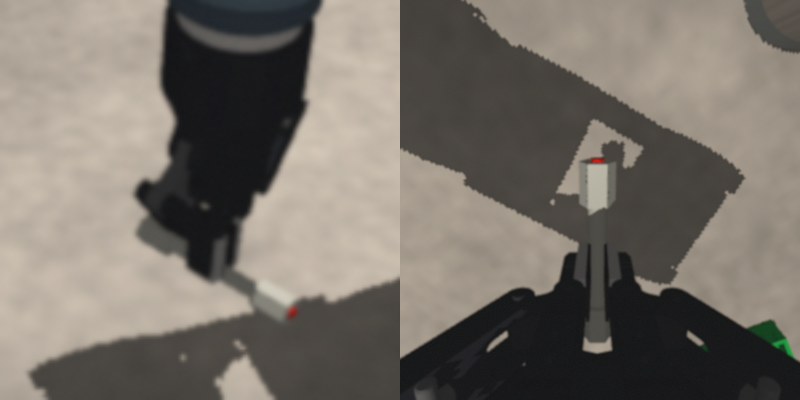

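The column is held level at mid-length. Now over to the black tray.

```bash
python3 - <<'E'
from h import *
go(575.5,-277,150,-17)
E
```

```text
turn z 1.205 rad (69 deg) shift cm [-52.21 -30.95  -5.63] j6 -0.49 yaw 52.0
```

```bash
python3 -m crank '[[[0,0,0],[0,0,-5.6],0],[[0,0,1.2],[-52.2,-31,-5.6],0],[[0,0,1.2],[-52.2,-31,-5.6],0],[[0,0,1.2],[-52.2,-31,-5.6],0],[[0,0,1.2],[-52.2,-31,-5.6],0],[[0,0,1.2],[-52.2,-31,-5.6],0],[[0,0,1.2],[-52.2,-31,-5.6],0],[[0,0,1.2],[-52.2,-31,-5.6],0],[[0,0,1.2],[-52.2,-31,-5.6],0],[[0,0,1.2],[-52.2,-31,-5.6],0],[[0,0,1.2],[-52.2,-31,-5.6],0],[[0,0,1.2],[-52.2,-31,-5.6],0]]'
python3 -m crank '[[[0,0,0],[0,0,0],0],[[0,0,0],[0,0,0],0]]'
python3 - <<'E'
from h import *
s=robot.observe(); c=cam('wrist',s); im=robot.camera('wrist'); cv2.imwrite('pics/w8.png',im[:,:,::-1])
for b in blobs(im,'orange',60): r=cv2.minAreaRect(b); print(np.round(r[0]),px2w(c,[r[0]],12).round(0))
go(575.5,-277,60,-17)
E
```

```text
clock: 23.2
eef_pos: [575.6, -279.8, 148.3]
eef_rot: [-0.001, 0.804, 0.595, -0.001]
contact_force: [-0.1, 0.6, -1.1]
finger_gap: 6.7
finger_force: 59.0
clock: 23.45
eef_pos: [575.5, -275.3, 149.9]
eef_rot: [-0.001, 0.802, 0.597, -0.0]
contact_force: [-0.7, 0.5, -1.8]
finger_gap: 6.9
finger_force: 59.0
[337. 229.] [[ 584. -323.   12.]]
[296. 228.] [[ 543. -311.   12.]]
[296. 144.] [[ 569. -226.   12.]]
turn z 0.006 rad (0 deg) shift cm [-0.17  0.03  9.04] j6 -0.34 yaw -16.7
```

View pics/w8.png

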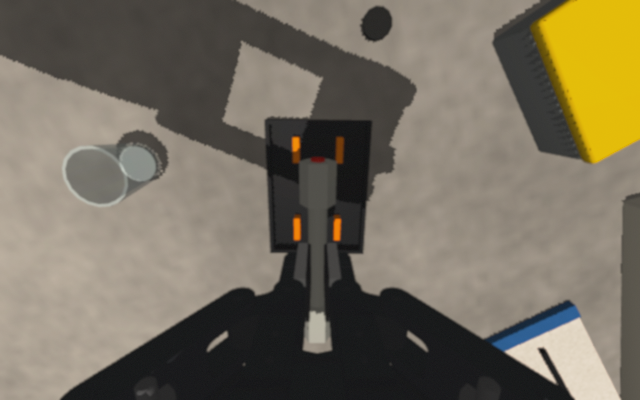

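The column lies over the channel, with ribs symmetric about it at (296,228) and (337,229). The tray centre is confirmed near (576,-276), so I'll lower it.

```bash
python3 -m crank '[[[0,0,0],[0,0,5],0],[[0,0,0],[0,0,10],0],[[0,0,0],[0,0,12.5],0],[[0,0,0],[0,0,13.4],0],[[0,0,0],[0,0,13.8],0],[[0,0,0],[0,0,13.8],0],[[0,0,0],[0,0,13.8],0]]'
```

```text
clock: 24.38
eef_pos: [576.9, -277.4, 14.2]
eef_rot: [0.001, 0.802, 0.597, 0.0]
contact_force: [-0.1, 0.3, -1.5]
finger_gap: 6.8
finger_force: 59.0
```

```bash
python3 -m crank '[[[0,0,0],[0,0,0.2],0],[[0,0,0],[0,0,0.4],0],[[0,0,0],[0,0,0.4],0]]'
```

```text
clock: 24.75
eef_pos: [576.4, -277.1, 10.0]
eef_rot: [0.0, 0.802, 0.597, 0.0]
contact_force: [-2.2, 1.3, 6.7]
finger_gap: 6.8
finger_force: 60.1
```

Contact with the floor (6.7 N). I'll release, rise and inspect.

```bash
python3 -m crank '[[[0,0,0],[0,0,-0.1],2.5],[[0,0,0],[0,0,-0.1],2.5],[[0,0,0],[0,0,-0.1],2.5],[[0,0,0],[0,0,-3],2.5],[[0,0,0],[0,0,-9],2.5],[[0,0,0],[-6,0,-15],3],[[0,0,0],[-12,0,-15],3],[[0,0,0],[-16,0,-15],3],[[0,0,0],[-16,0,-15],3],[[0,0,0],[-16,0,-15],3]]'
python3 - <<'E'
from h import *
cv2.imwrite('pics/w9.png',robot.camera('wrist')[:,:,::-1]); a=robot.camera('top');s=robot.camera('side')
cv2.imwrite('pics/t9.png',np.vstack([cv2.resize(a[100:260,160:520],(800,356))[:,:,::-1],cv2.resize(s[110:380,200:500],None,fx=.88,fy=.88)[:,:,::-1].copy() if 0 else np.pad(s[140:380,140:480],((0,0),(230,230),(0,0)))[:,:,::-1]]))
E
```

```text
clock: 26.0
eef_pos: [529.7, -429.6, 158.1]
eef_rot: [-0.001, 0.803, 0.596, 0.0]
contact_force: [0.8, 0.5, -0.5]
finger_gap: 30.2
finger_force: 0.0
```

View pics/w9.png

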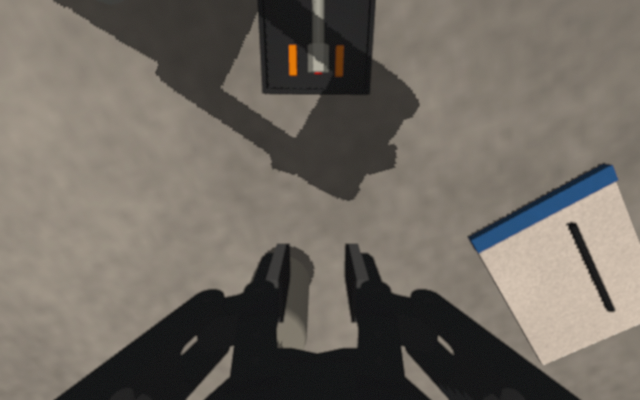

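View pics/t9.png

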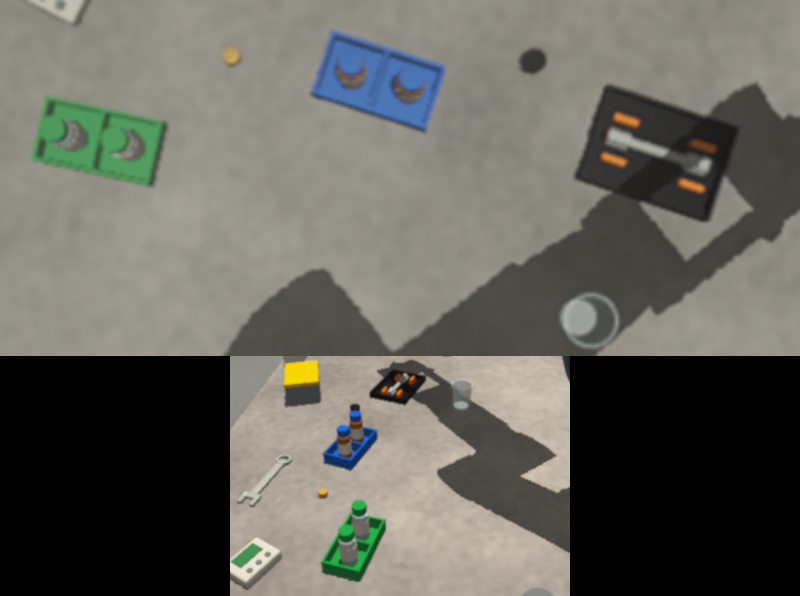

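The pictures show all four vials upright in their matching bays and the beaker unmoved. The column lies between the ribs: its centre at (660,150) sits against the rib centre at (658,152) in the enlarged view.

```bash
python3 -c "
from plant import robot
print(robot.sign_off())"
```

```text
the job is handed in; nothing more can be done
None
```

The job is handed in at about 26 s of the 112 s: final pictures show all four vials upright in their matching bays, the column flat in the black tray's middle channel and the beaker where it was, but sign-off returned no verdict.

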